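# Offer a strap hinge leaf up to its jamb bracket

### The arm

A 7-joint arm with a two-finger parallel gripper is mounted at the origin on the work surface. World frame = base frame: x ahead of the robot, y to its left, z up, the work surface at z = 0. Lengths are in m, angles in degrees, forces in N, time in s.
With the tool pointing down it reaches from about 0.4 to 0.9 m from the base axis. Payload 5.6 kg.
Tool frame: the origin (TCP) lies midway between the tips of the shut fingers; the grasp point (between the pads) lies 19 mm behind it; z points along the fingers, y is the line along which they close (so a half turn about z gives the same grasp; the last joint's range is limited). The gripper opens to 92 mm and grips with 3 to 60 N. Pads are 20 mm wide; open, the fingers measure 128 mm over their backs; the gripper's body (75 mm by 189 mm) begins 69 mm behind the grasp point.
Start: joints at [64.229, 26.786, -0.665, 91.828, 0.344, 61.387, -3.226], TCP at [0.257, -0.597, 0.215] pointing down, gripper open.
Joint ranges: [-144.91, 144.91], [-17.63, 115.5], [-89.93, 88.59], [15.96, 139.68], [-74.01, 254.01], [8.47, 105.57], [-167.45, 167.45]. Speed limits (degrees/s): [147.25, 147.25, 180, 180, 180, 180, 180].

### API

Orientations are given as [roll, pitch, yaw] about the fixed x, y, z axes, in that order (R = Rz(yaw) Ry(pitch) Rx(roll)).
In Python, from cell import robot gives the robot as it stands. Calls block until the motion is done:
- robot.reach(position, orientation): joint-space move of the TCP to a pose.
- robot.move_linear(position, rotation=None, feed=0.15, contact_N=None): straight line of the TCP; rotation=None keeps the orientation; feed is the mean speed in m/s. With contact_N (N) it stops when the force on the tool has changed by that much, and returns True; else False.
- robot.move_joints(angles): joint-space move.
- robot.command_gripper(opening, f_grip=None): opening from 0.0 (shut) to 1.0 (fully open); f_grip is the grip in N (None keeps the last); returns when the fingers have stopped.
- robot.pause(seconds).
- robot.ik(position, orientation): joint angles nearest the present ones, or None.
- robot.grab_frame(name): name is "scene" or "top" or "wrist"; returns (picture, depth): 480x640x3 uint8, blue, green, red; 480x640 float32, m along the optical axis (not along the pixel's ray), 0 where there is no reading.
- robot.camera_info(name): a dict with "mtx" (3x3 intrinsics, pixels), "R" (3x3) and "t" (3): a world point X has camera coordinates R X + t. Camera axes: x right, y down, z forward; pixel columns grow to the right and rows downward; lengths in m; the calibration is good to about 2 mm. A picture is of the moment at which its call begins: read the wrist's pose just before it. camera_info takes no time and is no camera call; for the wrist camera it gives the pose at the moment of the call.
A pose or a line that the arm cannot do raises robot.Unreachable and nothing moves.
- robot.hand_in(): hands the job in; it is judged then, once.
Readings, each from a call of its own:
- robot.read_time_s(): time.
- robot.read_joints(): joint angles.
- robot.read_joint_velocities(): joint speeds.
- robot.read_joint_torque(): joint torques, N m.
- robot.read_ee_pos(): TCP position.
- robot.read_eef_rot(): TCP orientation.
- robot.read_wrist_force(): force on the tool from outside, world axes, zero at the start.
- robot.read_torque(): the same for the moment, N m.
- robot.read_opening(): opening from 0.0 (shut) to 1.0 (fully open).
- robot.read_gripper_force(): force on a finger pad.
Only numpy, scipy, OpenCV 4.12 (cv2) and the standard library are available. Lean on these libraries where they do the work, as an engineer would, in place of code of your own. Each camera call takes 0.05 s, during which the arm holds its last target. There are 200 camera calls.

### The job

Slide the hinge bracket along the jamb block by its upright grip until its pointer is opposite the fixed pointer on the block, and let go of it there. Then lift the steel strap leaf off its wooden rest, bring its knuckle level into the gap between the bracket's two lugs until the three holes line up so that the pin could drop through, and finish while holding it there in the gripper: level, clear of the bracket, neither resting on it nor pressing against it, with the bracket still at its mark. Leave the other things on the shelf where they are, the pin included.

Things in the scene. Friction and masses are not known exactly. Their poses are not given: they have to be found in the camera images.
- jamb: Oak jamb block fixed on the slate shelf, 110 (x) x 300 (y) x 45 mm high, origin at the centre of its underside. The bracket's track runs along its y axis on the top; its -x long side faces the robot roughly (yaw within 0.25 rad).
- bracket (a joint): Slide of the dark iron hinge bracket along the jamb's +y, 0 to 0.15 m; 4 N friction, it stays where left but a bump moves it. 44 mm wide along y: two flat lugs 44 x 44 x 10 mm one above the other, 30 mm gap between, a 16 mm vertical hole at each centre; gap open to -x and both y sides, closed behind (+x) by a web 24 mm from the hole axis. A grip stands on top.
- bracket_hole (a point): Point on the vertical axis of the lugs' holes, half-way up the gap (gap 15 mm above and 15 mm below it), 82 mm above the shelf. Top of the upper lug is 25 mm above it. Axes as the jamb block's: the knuckle enters along +x.
- bracket_grip (a point): Centre of the bracket's upright grip, half-way up: 16 mm wide along the track (y), 24 mm along x, standing from 24 mm below (top of the upper lug) to 23 mm above this point; 32 mm behind (+x of) the hole axis and 131 mm above the shelf. Axes as the jamb block's.
- bracket_tip (a point): Tip of the small bright pointer at the bracket's rear foot, pointing to +x of the jamb block; 56.5 mm behind the hole axis, same place along the track.
- mark_tip (a point): Tip of the fixed steel pointer, 22 mm tall, on the jamb block's rear edge, pointing to -x at the bracket's pointer (about 8 mm between tips when opposite). Axes as the jamb block's. The bracket is at its mark when both tips have the same place along y; it starts 40 to 130 mm short, on the -y side.
- leaf_hole (a point): Centre of the hole in the knuckle of the loose strap leaf, half-way up: knuckle 32 mm across, 20 mm high, 16 mm vertical hole. 85 mm along the leaf's +x from leaf_grip, at the same height. z is the hole's axis.
- leaf_grip (a point): Grasp place of the loose steel strap leaf, at mid-thickness, near its centre of mass: flat bar 28 mm wide (y), 8 mm thick, about 0.4 kg, knuckle at its +x end, flat round end 36 mm across 97 mm to -x. It lies level on the rest, this point 44 mm above the shelf, knuckle away from the robot.
- leaf: The loose strap leaf as a body; origin at the underside of the bar, 4 mm below leaf_grip; x towards the knuckle, z up.
- rest: Fixed wooden rest: two battens 16 mm thick, 100 mm long along y, 40 mm high, centred 42 mm to either side (x) of its origin, which lies on the shelf midway; 68 mm free between them, 8 mm low ties at the ends. The leaf lies across the battens with leaf_grip within 9 mm of the middle.
- pin: Bystander: steel paddle pin, 11 mm shank, 45 mm tall, standing on its 24 mm head on the +y end of the jamb block. Origin under its centre.
- wedge: Bystander: varnished ash wedge with a rounded end, about 130 x 35 x 16 mm, lying on the shelf to the -y side of the rest.
- mug: Bystander: blue enamel mug, 80 mm across, 85 mm tall, standing towards the back.
- clapper: Bystander: brass bell clapper, 48 mm bulb, 105 mm tall, standing on its bulb towards the back.
- tin: Bystander: grey grease tin, 72 mm across, 70 mm tall, standing towards the back.
- padlock: Bystander: brass padlock 50 x 45 x 22 mm, lying flat on the robot's left.
- spanner: Bystander: steel spanner 180 mm long, lying flat on the robot's right.
Things that resemble listed ones, but are neither listed nor needed, are in the scene too. What is meant by the leaf is not purple, and is the larger of those in its own colour. There is more than one size of the rest; the job needs the larger.

How it is judged:
By the outcome, as a careful person would: the job done as asked, in the order asked, and still so for the second after the job is handed in, while the arm keeps its last pose, push and grip.
It also fails if it takes over 58 s, if anything falls off the work surface, if the arm or the gripper's body presses on something with over 40 N, if the wrist force passes 120 N, or if a joint passes its speed limit or range.

## Working session

There is one attempt and no reset: what is moved stays moved. The work goes in short steps, each a Python script; the robot and the scene stay as the last script left them, time stands still between calls to the robot, and variables do not carry over. Pictures are saved under pics/ and viewed, at most 10 in all, crops included, and the job is handed in when it is done.

```bash
mkdir -p pics; ls; cat > h.py <<'E'
import numpy as np, cv2
from cell import robot
def grab(n):
    i=robot.camera_info(n); p,d=robot.grab_frame(n); return p,d,i
def world(i,u,v,d):
    c=np.linalg.inv(i["mtx"])@np.array([u,v,1.0])*d
    return np.array(i["R"]).T@(c-np.array(i["t"]))
def onplane(i,u,v,z):
    R=np.array(i["R"]);o=-R.T@np.array(i["t"]);r=R.T@np.linalg.inv(i["mtx"])@np.array([u,v,1.0])
    return o+r*(z-o[2])/r[2]
def proj(i,X):
    c=np.array(i["R"])@np.array(X)+np.array(i["t"]);p=i["mtx"]@c;return p[:2]/p[2]
def cloud(i,d):
    v,u=np.mgrid[0:480,0:640];K=np.array(i["mtx"])
    c=np.stack([(u-K[0,2])/K[0,0]*d,(v-K[1,2])/K[1,1]*d,d],-1)
    return (c-np.array(i["t"]))@np.array(i["R"])
E
python3 - <<'E'
from h import *
for n in("top","scene"):
    p,d,i=grab(n);cv2.imwrite(f"pics/{n}0.png",p);np.savez(f"{n}0.npz",p=p,d=d,**i)
    print(n,np.array(i["mtx"]).round(1).tolist(),np.round(-np.array(i["R"]).T@np.array(i["t"]),3),(d>0).mean())
E
```

```text
pics
top [[498.2, 0.0, 310.8], [0.0, 498.2, 240.7], [0.0, 0.0, 1.0]] [ 0.317 -0.103  1.295] 0.995986328125
scene [[539.2, 0.0, 317.6], [0.0, 539.2, 241.8], [0.0, 0.0, 1.0]] [ 1.608 -0.47   0.839] 0.9949934895833333
```

View pics/top0.png

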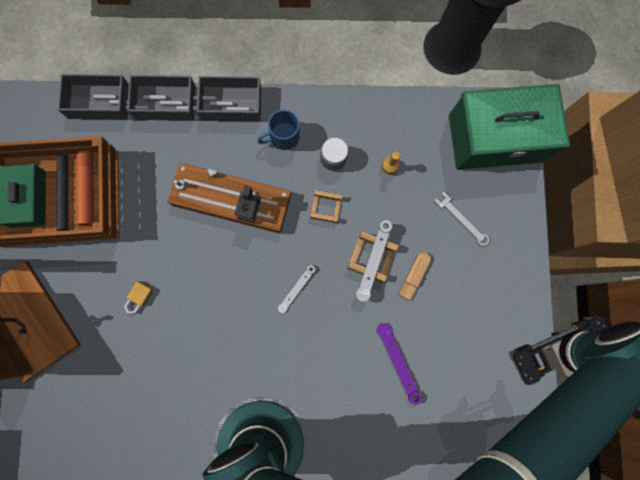

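View pics/scene0.png

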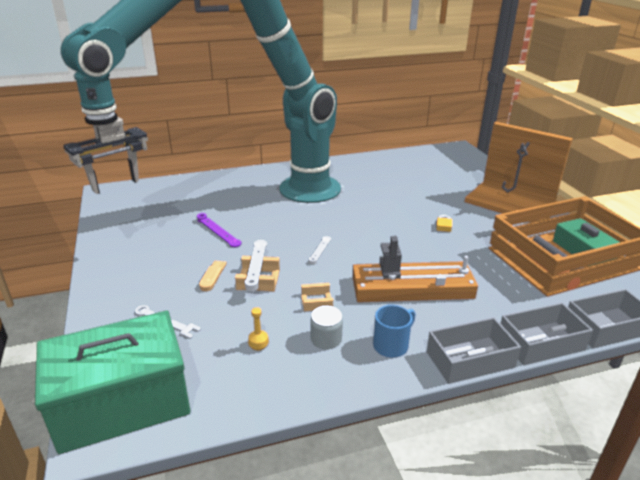

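The top view shows the following:
- **Leaf candidates:** the large steel leaf at (375,260), a small steel leaf at (298,288) and a purple one at (400,363). I choose (375,260), which is steel and the larger of the two.
- **Rest candidates:** large at (373,257) and small at (326,206). I choose the large one under the leaf.
- **Other items:** the bracket is at (248,203), the mark near (212,173) and the pin at (180,184).

Next I'll take a close crop and the first measurements.

```bash
python3 - <<'E'
from h import *
f=np.load("top0.npz");p=f["p"];i=f;W=cloud(f,f["d"])
c=p[150:310,160:420];cv2.imwrite("pics/crop.png",cv2.resize(c,None,fx=3,fy=3,interpolation=cv2.INTER_CUBIC))
Z=W[...,2];roi=np.zeros(Z.shape,bool);roi[155:240,160:300]=1
m=roi&(abs(Z-.045)<.006);r=cv2.minAreaRect(W[m][:,:2].astype(np.float32)*1000);print("jamb",r,m.sum())
m=roi&(Z>.1);print("bracket>.1",W[m].mean(0),W[m].max(0),W[m].min(0),m.sum())
roi[:]=0;roi[215:305,350:400]=1
hsv=cv2.cvtColor(p,cv2.COLOR_BGR2HSV)
m=roi&(Z>.036)&(hsv[...,1]<60);r=cv2.minAreaRect(W[m][:,:2].astype(np.float32)*1000);print("leaf",r,m.sum(),np.median(Z[m]),W[m].mean(0))
m=roi&(Z>.025)&(hsv[...,1]>80);print("rest",cv2.minAreaRect(W[m][:,:2].astype(np.float32)*1000))
E
```

```text
jamb ((620.8659057617188, 93.0847396850586), (300.503662109375, 110.97538757324219), 76.03919982910156) 3927
bracket>.1 [0.55890317 0.02440759 0.23916976] [0.62151797 0.06842873 1.2952014 ] [ 0.31715048 -0.10316187  0.10008155] 528
leaf ((419.444580078125, -237.1146697998047), (107.32952880859375, 319.54669189453125), 55.93363571166992) 969 0.04842970247618511 [ 0.45291606 -0.27404326  0.07164633]
rest ((401.229248046875, -230.99642944335938), (116.01142883300781, 283.16949462890625), 55.61189270019531)
```

View pics/crop.png

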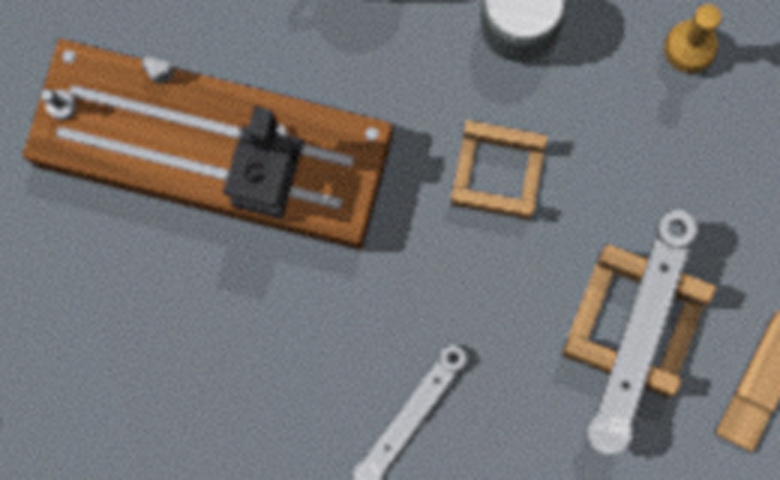

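The crop confirms the choice: the large steel leaf has its knuckle at (386,226) and lies on the larger rest, and the jamb's +y end with the pin is on the left. I'll move to a wrist view over the jamb.

```bash
python3 - <<'E'
from h import *
f=np.load("top0.npz")
a=onplane(f,385.7,226.3,.054);b=onplane(f,363,294.7,.048);print("leaf",a,b,np.linalg.norm((a-b)[:2]),np.degrees(np.arctan2(*(a-b)[1::-1])))
print("eul",robot.read_eef_rot())
i=robot.camera_info("wrist");print("cam",-i["R"].T@i["t"],i["R"].round(2).tolist())
for y in(-14,166): print(y,robot.ik([.60,.08,.35],[180,0,y]))
E
```

```text
leaf [ 0.54432021 -0.30922159  0.054     ] [ 0.37136463 -0.2510704   0.048     ] 0.18246969812643574 -18.583693664624104
eul [-1.79910830e+02  6.59635985e-03  2.33028567e+01]
cam [ 0.32757135 -0.5651505   0.38352359] [[0.4, -0.92, -0.0], [-0.88, -0.38, 0.27], [-0.25, -0.11, -0.96]]
-14 [  12.21212712   19.73689259  -30.28066426   87.14048303   10.11371736
   75.85907588 -123.07624629]
166 [ 23.15320816  23.45168176 -46.40352071  86.4418768   17.17271086
  77.46884586  51.38282729]
```

```bash
cat >> h.py <<'E'
JY=-13.96
def rot(y): y=np.radians(y); return np.array([[np.cos(y),-np.sin(y)],[np.sin(y),np.cos(y)]])
JC=np.array([.6209,.0931]); JR=rot(JY)
def j2w(x,y,z): return np.r_[JC+JR@np.array([x,y]),z]
def w2j(X): return np.r_[JR.T@(np.asarray(X)[:2]-JC),X[2:]]
E
python3 - <<'E'
from h import *
f=np.load("top0.npz")
print("bhole",w2j(onplane(f,245.3,207.3,.107)),"mark",w2j(onplane(f,212.5,173,.06)))
robot.reach(j2w(-.04,0,.27),[180,0,JY])
p,d,i=grab("wrist");cv2.imwrite("pics/w1.png",p);np.savez("w1.npz",p=p,d=d,**i)
print(robot.read_time_s(),robot.read_ee_pos(),robot.read_eef_rot(),i["mtx"])
E
```

```text
bhole [-0.0294483  -0.06078616  0.107     ] mark [0.04422865 0.05216156 0.06      ]
2.875 [0.58225881 0.1017961  0.26985159] [ 1.79979910e+02  5.89050958e-03 -1.40413062e+01] [[351.07528331   0.         314.40798092]
 [  0.         351.07528331 238.08641153]
 [  0.           0.           1.        ]]
```

View pics/w1.png

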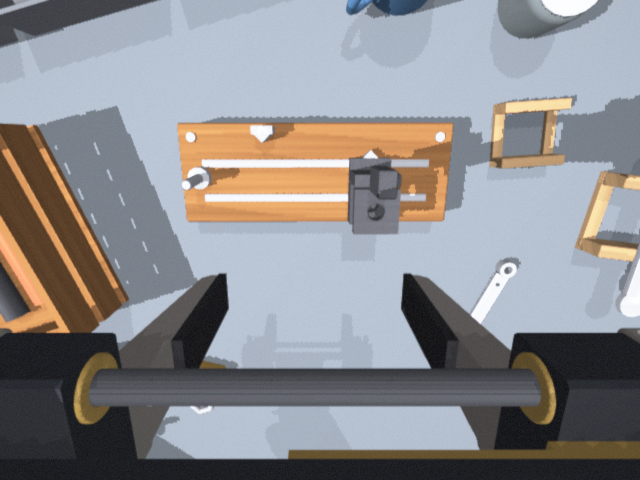

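The wrist view shows the mark pointer tip near (262,141), the bracket pointer tip near (371,150), the bracket hole at (376,212) and the grip top at (383,182). I'll measure these more finely.

```bash
python3 - <<'E'
from h import *
f=np.load("w1.npz");p=f["p"];d=f["d"];W=cloud(f,d);Z=W[...,2];ok=d>0
roi=np.zeros(Z.shape,bool);roi[110:235,165:465]=1
m=roi&ok&(abs(Z-.045)<.004);print("jamb",cv2.minAreaRect(W[m][:,:2].astype(np.float32)*1000),np.median(Z[m]))
def box(r,c): b=np.zeros(Z.shape,bool);b[r[0]:r[1],c[0]:c[1]]=1;return b&ok
g=p.max(-1).astype(int); s=p.astype(int); sat=s.max(-1)-s.min(-1)
for n,(r,c) in dict(mark=((122,148),(245,280)),btip=((146,160),(360,384))).items():
    m=box(r,c)&(sat<40)&(g>150)
    v,u=np.nonzero(m);print(n,"rows",[(int(q),int(u[v==q].min()),int(u[v==q].max())) for q in sorted(set(v))],"z",np.percentile(Z[m],[10,50,90]).round(4))
m=roi&ok&(Z>.145)&(Z<.165);q=cv2.minAreaRect(W[m][:,:2].astype(np.float32)*1000);print("griptop",q,np.median(Z[m]),w2j(W[m].mean(0)))
m=roi&ok&(abs(Z-.107)<.004);q=cv2.minAreaRect(W[m][:,:2].astype(np.float32)*1000);print("lug",q,np.median(Z[m]),w2j(np.r_[np.array(q[0])/1000,0]))
h=box((195,230),(360,392))&(g<35);v,u=np.nonzero(h);print("hole px",u.mean(),v.mean(),h.sum(),g[212,376],g[225,360])
E
```

```text
jamb ((619.0824584960938, 92.04869842529297), (298.77239990234375, 108.51270294189453), 75.96553039550781) 0.04294215023126639
mark rows [(125, 260, 271), (126, 251, 272), (127, 250, 272), (128, 250, 272), (129, 250, 272), (130, 251, 272), (131, 251, 272), (132, 251, 272), (133, 251, 272), (134, 253, 271), (135, 255, 268), (136, 256, 268), (137, 257, 267), (138, 258, 266), (139, 259, 265), (140, 260, 264), (141, 261, 263), (142, 262, 262)] z [0.0651 0.0667 0.0677]
btip rows [(150, 370, 370), (151, 368, 372), (152, 367, 373), (153, 366, 374), (154, 365, 375), (155, 364, 376), (156, 364, 376), (157, 363, 377), (158, 364, 377)] z [0.0441 0.0547 0.0555]
griptop ((606.8029174804688, 34.695655822753906), (16.225643157958984, 23.883907318115234), 75.46086883544922) 0.15353462989708425 [ 0.0007564  -0.05935891  0.15323208]
lug ((586.0113525390625, 39.6612548828125), (44.328834533691406, 66.5179672241211), 76.0102767944336) 0.10673013384089686 [-0.02096639 -0.06027709  0.        ]
hole px nan nan 0 78 135<stdin>:12: RuntimeWarning: Mean of empty slice.
  ret = ret.dtype.type(ret / rcount)
```

```bash
python3 - <<'E'
from h import *
f=np.load("w1.npz")
mk=w2j(onplane(f,262,142.5,.067));bt=w2j(onplane(f,370,149.5,.055));print(mk,bt)
L=mk[1]-bt[1];gx,gy=.0003,-.0597;R=[180,0,JY]
robot.reach(j2w(gx,gy,.20),R)
robot.move_linear(j2w(gx,gy,.117),feed=.12,contact_N=8)
robot.command_gripper(0.0,15);print(robot.read_opening(),robot.read_gripper_force(),robot.read_ee_pos())
robot.move_linear(j2w(gx,gy+L,.117),feed=.06)
robot.pause(.2)
p,d,i=grab("wrist");cv2.imwrite("pics/w2.png",p);np.savez("w2.npz",p=p,d=d,**i)
print(L,robot.read_wrist_force(),w2j(robot.read_ee_pos()),robot.read_time_s())
E
```

```text
[0.03280846 0.05304361 0.067     ] [ 0.02533294 -0.0597192   0.055     ]
0.1733333538671946 14.999856501817703 [0.60668792 0.03469825 0.11695758]
0.11276280913804893 [ 0.09914838 -2.59123255  0.49374768] [0.00031277 0.05312587 0.11696762] 7.6167
```

View pics/w2.png

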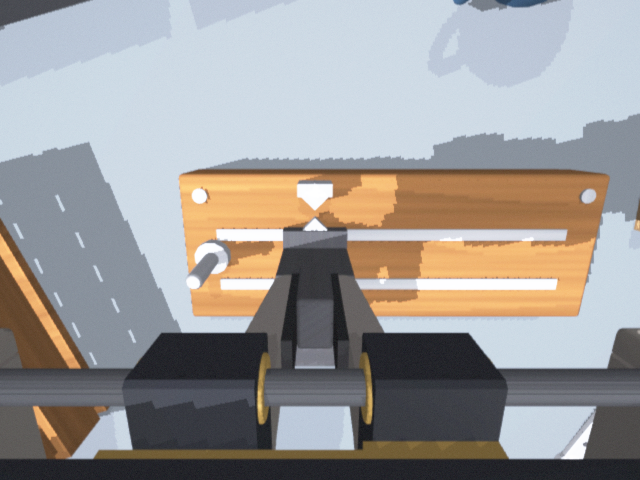

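The two pointer tips are now opposite each other near (315,209) and (315,219). I'll measure what error remains.

```bash
python3 - <<'E'
from h import *
f=np.load("w2.npz");p=f["p"].astype(int);sat=p.max(-1)-p.min(-1);g=p.max(-1)
for n,a,b in(("mark",180,214),("b",214,228)):
    for r in range(a,b,2):
        u=np.nonzero((sat[r,290:342]<45)&(g[r,290:342]>140))[0]+290
        if len(u):
            c=(u.min()+u.max())/2; print(n,r,u.min(),u.max(),w2j(onplane(f,c,r,.067 if n=="mark" else .055)).round(4))
E
```

```text
mark 180 302 329 [0.0519 0.0531 0.067 ]
mark 182 298 314 [0.0507 0.059  0.067 ]
mark 184 298 332 [0.0494 0.0534 0.067 ]
mark 186 297 332 [0.0482 0.0537 0.067 ]
mark 188 297 332 [0.047  0.0537 0.067 ]
mark 190 297 332 [0.0457 0.0537 0.067 ]
mark 192 297 332 [0.0444 0.0537 0.067 ]
mark 194 297 332 [0.0432 0.0537 0.067 ]
mark 196 297 332 [0.0419 0.0537 0.067 ]
mark 198 302 327 [0.0407 0.0537 0.067 ]
mark 200 304 324 [0.0394 0.054  0.067 ]
mark 202 306 322 [0.0381 0.054  0.067 ]
mark 204 309 320 [0.0368 0.0537 0.067 ]
mark 206 311 318 [0.0355 0.0537 0.067 ]
mark 208 313 316 [0.0343 0.0537 0.067 ]
b 218 313 315 [0.0251 0.054  0.055 ]
b 220 311 317 [0.0237 0.054  0.055 ]
b 222 308 319 [0.0223 0.0544 0.055 ]
b 224 306 322 [0.0209 0.054  0.055 ]
b 226 305 324 [0.0195 0.0537 0.055 ]
```

Aligned to within about 0.3 mm. I'll release, take a check view, then look at the leaf.

```bash
python3 - <<'E'
from h import *
robot.command_gripper(.5);e=robot.read_ee_pos()
robot.move_linear([e[0],e[1],.20],feed=.12)
robot.reach(j2w(-.07,.05,.23),[180,0,JY])
p,d,i=grab("wrist");cv2.imwrite("pics/w3.png",p);np.savez("w3.npz",p=p,d=d,**i)
LY=-18.6;g=np.array([.4637,-.2821])+rot(LY)@[-.10,0]
robot.reach(np.r_[g,.24],[180,0,LY])
p,d,i=grab("wrist");cv2.imwrite("pics/w4.png",p);np.savez("w4.npz",p=p,d=d,**i)
print(robot.read_time_s(),robot.read_ee_pos(),robot.read_joints())
a=cv2.imread("pics/w3.png")[60:300,160:480];cv2.imwrite("pics/w34.png",np.vstack([cv2.resize(a,(400,300)),cv2.resize(p,(400,300))]))
E
```

```text
11.2333 [ 0.36977928 -0.24945145  0.23995898] [ 49.69996969   6.58262782 -21.27156182 116.29414092   2.79313022
  57.59553985 -81.42838785]
```

View pics/w34.png

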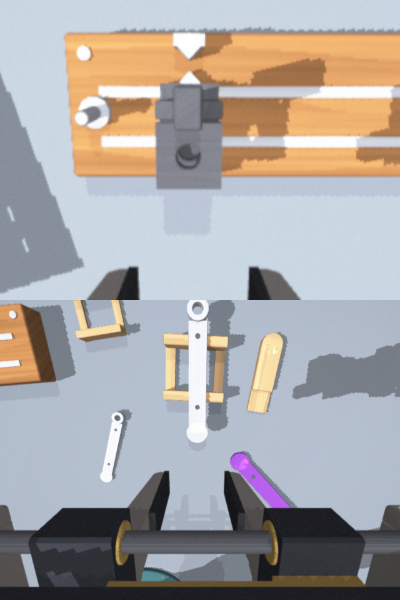

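The bracket is released and still opposite its mark. The leaf runs from its knuckle near (316,16) to its round end near (315,217). I'll measure both.

```bash
python3 - <<'E'
from h import *
f=np.load("w4.npz");p=f["p"];d=f["d"];W=cloud(f,d);s=p.astype(int);sat=s.max(-1)-s.min(-1)
roi=np.zeros(d.shape,bool);roi[0:235,290:345]=1
m=roi&(d>0)&(W[...,2]>.036)&(sat<45)
m=cv2.morphologyEx(m.astype(np.uint8),cv2.MORPH_OPEN,np.ones((3,3)))>0
v,u=np.nonzero(m);print(u.min(),u.max(),v.min(),v.max())
print(cv2.minAreaRect(W[m][:,:2].astype(np.float32)*1000),np.median(W[m][:,2]))
# bar axis: row mid at bar rows, z .048
A=np.array([onplane(f,(u[v==r].min()+u[v==r].max())/2,r,.048)[:2] for r in range(50,185)])
vx,vy,x,y=cv2.fitLine(A.astype(np.float32),cv2.DIST_HUBER,0,.001,.001).ravel();print("axis yaw",np.degrees(np.arctan2(-vy,-vx)) if vx<0 else np.degrees(np.arctan2(vy,vx)),x,y)
g=s.max(-1);k=np.zeros(d.shape,bool);k[3:30,304:330]=1
h=k&(g<190);n,l,st,c=cv2.connectedComponentsWithStats(h.astype(np.uint8))
for q in range(1,n): print("hole?",st[q],c[q],onplane(f,*c[q],.054))
lo=[onplane(f,315,v.max()+.5,.048)]
ur=u[v==v.max()];print("end",onplane(f,ur.mean(),v.max()+.5,.048))
f=np.load("w3.npz");p=f["p"];d=f["d"];W=cloud(f,d);Z=W[...,2]
for nme,lo,hi in(("grip",.146,.165),("lug",.103,.111)):
    m=(d>0)&(Z>lo)&(Z<hi);m[:60]=0;m[250:]=0
    q=cv2.minAreaRect(W[m][:,:2].astype(np.float32)*1000);print(nme,q,w2j(np.r_[np.array(q[0])/1000,0]),np.median(Z[m]))
E
```

```text
299 333 0 228
((454.0462341308594, -279.314453125), (34.76887893676758, 210.3608856201172), 70.96381378173828) 0.04791634422004575
axis yaw -18.857534 0.47570795 -0.2859534
hole? [307   3  18  15 141] [315.4822695   8.4751773] [ 0.54730396 -0.30940521  0.054     ]
hole? [326  26   4   4  10] [328.  28.] [ 0.52911204 -0.31521586  0.054     ]
hole? [304  28   3   2   5] [304.8  28.6] [ 0.53528487 -0.29525202  0.054     ]
end [ 0.35473276 -0.24462927  0.048     ]
grip ((634.113525390625, 144.9958038330078), (15.195807456970215, 23.190595626831055), 75.74315643310547) [0.00030368 0.05355072 0.        ] 0.15355012317760858
lug ((621.1596069335938, 268.3744201660156), (280.29052734375, 80.8444595336914), 79.21223449707031) [-0.04203204  0.17016021  0.        ] 0.1069234459557488
```

```bash
python3 - <<'E'
from h import *
LY=-18.8;g=np.array([.4638,-.2820])
robot.reach(np.r_[g,.10],[180,0,LY])
c=robot.move_linear(np.r_[g,.025],feed=.1,contact_N=8);print(c,robot.read_ee_pos())
robot.command_gripper(0,45);print("open",robot.read_opening(),robot.read_gripper_force())
robot.move_linear(np.r_[g,.16],feed=.12);print("F",robot.read_wrist_force(),robot.read_torque())
H=np.array([-.032,.0535])
t=j2w(H[0]-.085-.085,H[1],.16);robot.reach(t,[180,0,JY])
robot.move_linear(np.r_[t[:2],.063],feed=.12);robot.pause(.3)
p,d,i=grab("wrist");cv2.imwrite("pics/w5.png",p);np.savez("w5.npz",p=p,d=d,**i)
e=robot.read_ee_pos();np.save("e5.npy",e);print(robot.read_time_s(),w2j(e),robot.read_eef_rot(),robot.read_opening())
E
```

```text
False [ 0.46428493 -0.28220945  0.02556187]
open 0.29697928060071377 45.00122308731079
F [-0.02698954 -0.61026249 -3.85671286] [ 0.04149841  0.01497007 -0.01292721]
17.6 [-0.20174746  0.05353516  0.06334651] [-1.79986294e+02 -3.94297302e-02 -1.39674738e+01] 0.29389370556098143
```

View pics/w5.png

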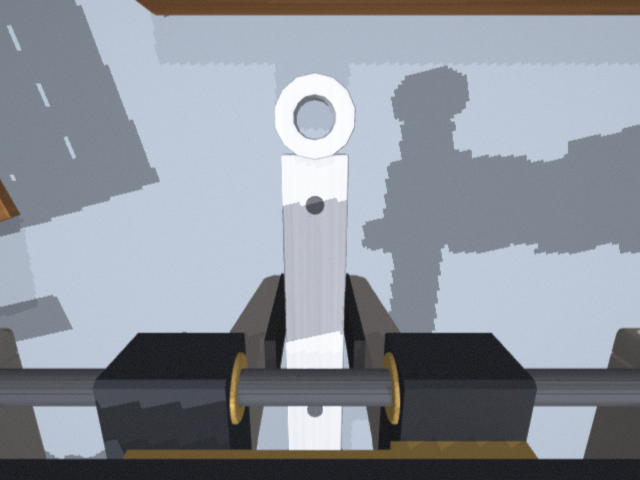

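The leaf is held level and centred, with the knuckle ring at (315,117). I'll compute the hole's offset from the TCP and the tilt.

```bash
python3 - <<'E'
from h import *
f=np.load("w5.npz");p=f["p"];d=f["d"];W=cloud(f,d);e=np.load("e5.npy")
Z=W[...,2];m=(d>0)&(Z>.06)&(Z<.11);m[:60]=0;m[270:]=0;m[:,:265]=0;m[:,365:]=0
k=m.copy();k[154:]=0;b=m.copy();b[:162]=0
print("knuckle top z",np.median(Z[k]),"bar z",np.median(Z[b]))
def fit(X):
    A=np.array([w2j(q) for q in X]);A=A-w2j(e);c,*_=np.linalg.lstsq(np.c_[A[:,:2],np.ones(len(A))],A[:,2],rcond=None);return c
print("tilt deg bar x,y",np.degrees(fit(W[b])[:2]),"knuckle",np.degrees(fit(W[k])[:2]))
cs,_=cv2.findContours(k.astype(np.uint8),cv2.RETR_CCOMP,cv2.CHAIN_APPROX_NONE)
for c in sorted(cs,key=len)[-2:]:
    (u,v),r=cv2.minEnclosingCircle(c);el=cv2.fitEllipse(c);print(len(c),el,(w2j(onplane(f,*el[0],e[2]+.029))-w2j(e)).round(4))
A=[];
for r in range(165,265):
    u=np.nonzero(b[r])[0]; A.append(w2j(onplane(f,(u.min()+u.max())/2,r,e[2]+.023))[:2])
print("bar yaw in jamb",np.degrees(np.polyfit(*np.array(A).T,1)[0]),"mid y",np.mean(A,0)-w2j(e)[:2])
E
```

```text
knuckle top z 0.09131049150887854 bar z 0.0855964737895786
tilt deg bar x,y [0.08506049 0.05408667] knuckle [-1.6833348   0.04546121]
110 ((314.5392761230469, 119.5950927734375), (37.48342514038086, 39.345794677734375), 0.7966485023498535) [0.0835 0.0006 0.029 ]
236 ((314.5349426269531, 115.1628189086914), (81.07636260986328, 81.57178497314453), 2.3352913856506348) [0.0851 0.0006 0.029 ]
bar yaw in jamb 0.015766010673063942 mid y [0.04503196 0.0006114 ]
```

```bash
python3 - <<'E'
from h import *
c=robot.move_linear(j2w(-.1168,.0531,.0635),feed=.06,contact_N=4);robot.pause(.5)
p,d,i=grab("wrist");cv2.imwrite("pics/w6.png",p);np.savez("w6.npz",p=p,d=d,**i)
cv2.imwrite("pics/w6c.png",cv2.resize(p[30:230,200:430],None,fx=3,fy=3,interpolation=cv2.INTER_CUBIC))
e=robot.read_ee_pos();print(c,robot.read_time_s(),w2j(e),robot.read_eef_rot(),robot.read_wrist_force(),robot.read_torque())
E
```

```text
False 19.7167 [-0.116808    0.05309154  0.06350668] [ 1.79999686e+02 -1.06722063e-04 -1.39597618e+01] [-0.15605871  0.32410513 -4.32412666] [-0.0063249  -0.00096537  0.03218897]
```

View pics/w6c.png

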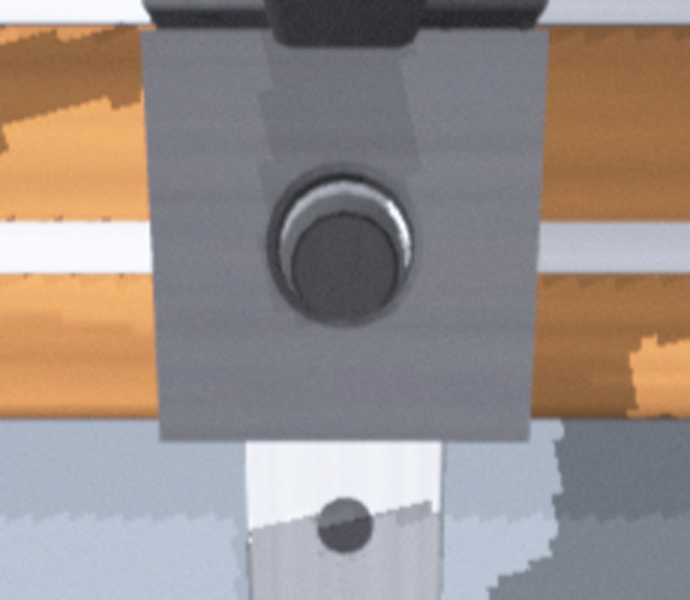

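The three holes look concentric, with the upper lug rim centred near crop (340,249) and the knuckle bore inside it. I'll check the offset in numbers.

```bash
python3 - <<'E'
from h import *
f=np.load("w6.npz");p=f["p"];e=robot.read_ee_pos()
k=np.array([e[0],e[1]])+JR@[.0851,.0006];print("knuckle j(cam)",w2j(np.r_[k,0]))
g=cv2.GaussianBlur(cv2.cvtColor(p,cv2.COLOR_BGR2GRAY),(3,3),0)
# upper rim: radial scan inward from lug surface to the first drop
c0=np.array([313.2,113]);P=[]
for a in np.radians(np.arange(0,360,6)):
    rr=np.arange(32,16,-.25);q=c0+rr[:,None]*[np.cos(a),np.sin(a)]
    s=cv2.remap(g,q[:,0:1].astype(np.float32),q[:,1:].astype(np.float32),1).ravel().astype(float)
    j=np.nonzero(s<s[:12].mean()-22)[0]
    if len(j): P.append(q[j[0]])
el=cv2.fitEllipse(np.array(P,np.float32));print(len(P),el,"rim",w2j(onplane(f,*el[0],.107)))
for r in(176.7,):print("front",w2j(onplane(f,313,r,.107))+[.022,0,0])
# knuckle-hole bottom disc / dark disc
m=(g<85).astype(np.uint8);print("expected px: lugtop",proj(f,np.r_[k,.107]),"knuckle bottom",proj(f,np.r_[k,.072]),"lowlug top",proj(f,np.r_[k,.067]), "r",proj(f,np.r_[k+[.008,0],.107])-proj(f,np.r_[k,.107]))
# pointers
W=cloud(f,f["d"]);Z=W[...,2];m=(f["d"]>0)&(Z>.104)&(Z<.11);m[:30]=0;m[200:]=0
u=np.nonzero(m[150])[0];print("lug row150",u.min(),u.max(),w2j(onplane(f,(u.min()+u.max())/2,150,.107)),"lugz",np.median(Z[m]))
pt,dt,it=grab("top");cv2.imwrite("pics/top1.png",pt)
E
```

```text
knuckle j(cam) [-0.031708    0.05369154  0.        ]
60 ((312.44580078125, 112.11698913574219), (49.152774810791016, 53.43742752075195), 177.3509063720703) rim [-0.03168347  0.05442056  0.107     ]
front [-0.03139146  0.05425428  0.107     ]
expected px: lugtop [314.59396689 112.19389398] knuckle bottom [314.50162998 117.89590242] lowlug top [314.49165845 118.51166605] r [ -5.78441435 -24.68958935]
lug row150 252 377 [-0.04415941  0.05372136  0.107     ] lugz 0.10670961088256156
```

```bash
python3 -c "
from h import *
print(robot.read_opening(),robot.read_time_s());print(robot.hand_in())"
```

```text
0.29686011722535266 19.7667
the job is handed in; nothing more can be done
None
```

I handed the job in at 19.8 s: the bracket is released within about 0.3 mm of its mark, and the leaf is held level in the gap with its hole within about 0.5 mm of the lug holes and about 5 mm clear above and below; no contact was felt on insertion, but I did not re-check the bystanders in a final picture.

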